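# Set the microscope light to full and switch on the lamp

## Robot

A 6-joint arm with a two-finger parallel gripper is mounted at the origin on the work surface. World frame = base frame: x ahead of the robot, y to its left, z up, the work surface at z = 0. Lengths are in mm, angles in rad, forces in N, time in s.
With the tool pointing down it reaches from about 275 to 775 mm from the base axis. Payload 14.6 kg.
Tool frame: the origin (TCP) lies midway between the tips of the shut fingers; the grasp point (between the pads) lies 19 mm behind it (manip.pinch_z is the distance from the TCP to the grasp point, in mm); z points along the fingers, y is the line along which they close (so a half turn about z gives the same grasp; the last joint's range is limited). The gripper opens to 85 mm and grips with 20 to 120 N. Pads are 22 mm wide; open, the fingers measure 114 mm over their backs; the gripper's body (76 mm by 85 mm) begins 54 mm behind the grasp point. The pads swing forward as they close: fully open they stand 13 mm farther back than shut.
Start: joints at [0.966, 0.263, -0.048, 1.259, 0, 1.415], TCP at [228.267, 472.782, 231.278] pointing down, gripper open.
Joint ranges: [-2.65, 2.65], [-0.89, 1.7], [-1.18, 1.37], [-2.13, 2.11], [-1.35, 1.29], [-3.14, 3.14]. Speed limits (rad/s): [1.89, 1.89, 2.57, 2.79, 3.14, 3.14].

## Interface

Orientations are given as a rotation vector (axis times angle).
In Python, from plant import manip, eyes gives the robot as it stands. The module is installed in compiled form; this text tells all that it offers.
- The arm moves only by the tool apply_moves, never from a script. Its argument "rows" is one flat list of numbers, 5 for each row, row after row: the opening, from 0 (shut) to 1 (fully open), then the shift along the tool's x, y, z in m, then the turn about the tool's z in degrees. In form: [grip, dx, dy, dz, turn, grip, dx, dy, dz, turn, ...]. A call has 1 to 12 rows; each row shifts and turns the commanded pose from where the row before left it, along the tool's axes as they then stand; what a row does not reach is not made up. A row lasts 1/8 s, in which the tool goes at most 62.5 mm and 10.7 degrees, less where a joint would pass 70% of its speed; a pose out of reach is approached as far as the arm can. A call is refused whole if a number of a shift passes 0.0625 or a number of a turn 10.7, either way. A call with a gripper value outside its range is refused whole. The fingers move at their own pace and stop on an object; "force" is the grip in N (left out, the last holds). Time passes only in rows, so rows that do not move let the fingers close. It gives the time, the measured TCP pose, the force, the opening and the grip force at its end, in the units of the state.
- manip.read_state(): the state, without advancing time (a new reading comes with each control period).
- eyes.snapshot(name): name is "side" or "top"; returns (picture, depth): 384x512x3 uint8, red, green, blue; 384x512 float32, mm along the optical axis (not along the pixel's ray), 0 where there is no reading.
- eyes.camera_model(name): a dict with "vertical_fov" (degrees; the focal length in pixels is half the picture's height over the tangent of half this angle, whatever the lens; pixels are square), "cx", "cy" (the principal point, pixels), "dist" ([k1, k2, p1, p2, k3] as OpenCV has them; the pictures are not rectified), "rvec" (rotation vector, rad) and "tvec" (3), from world to camera coordinates, as OpenCV has them. Camera axes: x right, y down, z forward; pixel columns grow to the right and rows downward; lengths in mm; the calibration is good to about 2 mm. A picture is of the moment at which its call begins. camera_model takes no time and is no camera call.
- manip.finish_job(): hands the job in; it is judged then, once.
The state is a dict: "time": time; "joint_positions": joint angles; "joint_velocities": joint speeds; "tau": joint torques, N m; "eef_pos": TCP position; "orientation": TCP orientation; "contact_force": force on the tool from outside, world axes, zero at the start; "moment": the same for the moment, N m; "grip_width": opening from 0.0 (shut) to 1.0 (fully open); "gripper_force": force on a finger pad.
Only numpy, scipy, OpenCV 4.12 (cv2) and the standard library are available. Lean on these libraries where they do the work, as an engineer would, in place of code of your own. Each camera call takes 0.05 s, during which the arm holds its last target. There are 200 camera calls.

## Task

On the white light box, push the orange lever along its slot, past the first click, all the way to the stop at the far end, so that it stays there; then press the green lamp button down and let it come up again. Only push and press with the fingers: do not pinch the lever, do not lift, tip or shove the box, and leave the bottle, the dish and the jar where they stand.

Things in the scene. Friction and masses are not known exactly. Their poses are not given: they have to be found in the camera images.
- light_box: White light source for a microscope: a loose 3.2 kg box on rubber feet, 160 (x) x 200 (y) x 75 mm high. Origin: centre of its underside; z up; the lever slides towards the box's own +y. On its flat top are a dark panel with the lever's slot, and the lamp button. The box slides on the desk if pushed with more than about 15 N, and may shift by up to 25 mm in all.
- lever (a joint): Travel of the orange lever along the box's +y, in m: 0 = low end (one white dot), 0.024 = first click (two dots), 0.050 = second stop, end of the slot (three dots). Starts at 0 to 0.005. A sprung detent draws it into the nearest of these; the humps between lie at about 0.012 and 0.038 and take about 4 N. Let go short of the second it slips back to the first click; past it, it snaps to the stop and stays.
- lever_rear (a point): Middle of the lever's rear face, the face to push (towards the box's +y); moves with the lever. The lever is an upright orange block 26 mm wide (box x), 17 mm thick (box y), reaching from 4 to 33 mm above the box's top; this point is 17 mm above the top. In the box's frame it is at x = 25, y = -70.5 mm at joint 0. Axes as the box's.
- slot_stop (a point): Fixed point on the box: where the middle of the lever's rear face (point lever_rear) is when the lever stands at the second stop; x = 25, y = -20.5, z = 92 mm in the box's frame. Axes as the box's.
- lamp_button (a joint): How far the green lamp button is pressed, in m: 0 = up, 0.006 = fully down. Sprung: starts to move at 1.5 N, fully down at 5 N, comes up by itself.
- lamp_button_top (a point): Centre of the flat top of the green lamp button (28 mm across, in a dark steel collar 44 mm across and 12 mm high), 22 mm above the box's top when up; at x = -45, y = 62 mm in the box's frame. It is pressed straight down; fully down its top is still 4 mm above the collar.
- bottle: Bystander: small amber bottle with a black cap, 40 mm across, 90 mm tall, 90 g, upright. Origin: centre of its underside.
- dish: Bystander: shallow white dish, 84 mm across, 18 mm tall, 60 g. Origin: centre of its underside.
- jar: Bystander: small clear jar with a blue cap, 52 mm across, 60 mm tall, 120 g, upright. Origin: centre of its underside.

How it is judged (in metres and radians):
On the way, in this order (a step that is already met when the one before it is completed fails the run):
1. the lever is past the first click and at the second stop (value of joint lever above 0.046 m), for 0.2 s.
2. the lamp button is pressed down (value of joint lamp_button above 0.004 m), for 0.05 s.
At the end, for the whole second after the job is handed in: The lever rests at the second stop (within 4 mm), the lamp button has been pressed at least 4 of its 6 mm afterwards and is up again, the box stands flat within 25 mm of where it began, and bottle, dish and jar are within 20 mm of where they began (value of joint lever above 0.046 m and value of joint lamp_button below 0.0015 m and velocity of joint lever below 0.005 m/s and linear speed of light_box below 0.01 m/s and distance of light_box from where it was at the start of the episode below 0.025 m and angle between light_box's own z axis and vertical below 0.05 rad and distance of each of bottle, dish, jar from where it was at the start of the episode below 0.02 m); the robot touches nothing.
It fails at once if the lamp button is pressed before the lever is at the second stop (value of joint lamp_button above 0.003 m and value of joint lever below 0.044 m).
It fails at once if the lever is pinched between the fingers (contact force between each of lever_c1, lever_c2 and the fingers above 1 N or contact force between each of lever_c3, lever_c4 and the fingers above 1 N).
It fails at once if the light box is lifted or tipped (height (world z) of light_box above 0.012 m or angle between light_box's own z axis and vertical above 0.12 rad).
It fails at once if the light box is shoved more than 25 mm (distance of light_box from where it was at the start of the episode above 0.025 m).
It fails at once if a bystander is moved more than 20 mm or tipped (distance of any of bottle, dish, jar from where it was at the start of the episode above 0.02 m or angle between any of bottle, dish, jar's own z axis and vertical above 0.3 rad).
It also fails if it takes over 38 s, if anything falls off the work surface, if the arm or the gripper's body presses on something with over 40 N, if the wrist force passes 120 N, or if a joint passes its speed limit or range.

## Working session

There is one attempt and no reset: what is moved stays moved. The work goes in short steps, Python scripts to look and compute and a tool call to move; the robot and the scene stay as the last step left them, time stands still between calls to the robot, and variables do not carry over. Pictures are saved under pics/ and viewed, at most 10 in all, crops included, and the job is handed in when it is done.

Besides the shell and the picture viewer there is one more tool, called after "Call:" as a command line: name --argument value ..., lists and objects as JSON in quotes. apply_moves: Moves the arm, as the interface text tells. Its arguments: {"type":"object","properties":{"rows":{"type":"array","items":{"type":"number"}},"force":{"type":"number"}},"required":["rows"]}

```bash
mkdir -p pics; cat > h.py <<'E'
import numpy as np, cv2
from plant import manip, eyes
def snap(n,f):
    p,d=eyes.snapshot(n); cv2.imwrite(f'pics/{f}.png',p[:,:,::-1]); np.save(f'{f}.npy',d); return p,d
def K(n):
    m=eyes.camera_model(n); f=192/np.tan(np.radians(m['vertical_fov'])/2)
    return m,np.array([[f,0,m['cx']],[0,f,m['cy']],[0,0,1.]])
def world(n,uv,d=None,z=None):
    m,k=K(n); R=cv2.Rodrigues(np.array(m['rvec'],float))[0]; t=np.array(m['tvec'],float).ravel()
    q=cv2.undistortPoints(np.array(uv,float).reshape(-1,1,2),k,np.array(m['dist'],float)).reshape(-1,2)
    r=np.c_[q,np.ones(len(q))]; c=-R.T@t; w=r@R
    if z is not None: s=(z-c[2])/w[:,2]
    else: s=np.array([d[int(round(v)),int(round(u))] for u,v in uv])
    return c+w*s[:,None]
E
python3 - <<'E'
from h import *
for n in('side','top'):
    snap(n,n+'0'); m=eyes.camera_model(n); R=cv2.Rodrigues(np.array(m['rvec'],float))[0]
    print(n,-R.T@np.array(m['tvec']).ravel(),R[2],m['vertical_fov'],m['dist'])
print(manip.read_state())
a=cv2.imread('pics/side0.png');b=cv2.imread('pics/top0.png')
cv2.imwrite('pics/a.png',cv2.resize(b,(800,600)))
E
```

```text
side [ 597.70027384 -877.05379713  628.79369025] [ 0.02702421  0.86602972 -0.49926168] 45.34887564890842 [-0.08310024  0.          0.          0.          0.        ]
top [ 404.4396693    50.2717993  1205.22595677] [ 0.18490385 -0.00669236 -0.98273383] 43.24950915611159 [-0.19710553  0.          0.          0.          0.        ]
{'time': 0.1, 'joint_positions': array([ 9.65724149e-01,  2.63485998e-01, -4.88610249e-02,  1.25942047e+00,
       -1.40165744e-05,  1.41549449e+00]), 'joint_velocities': array([ 0.00154754, -0.00123251,  0.00282275,  0.00055558,  0.00168162,
       -0.00073662]), 'tau': array([ 3.10485513e-03, -6.38577747e+01,  3.85062075e+01,  9.95930401e-03,
       -6.35371725e-05,  6.69199309e-06]), 'eef_pos': array([228.11352627, 472.57446278, 230.87210677]), 'orientation': array([-7.00480106e-01, -3.06214753e+00,  1.42459180e-03]), 'contact_force': array([-0.81364877,  0.32278452, -0.20742239]), 'moment': array([ 0.02029113, -0.01151101, -0.02194883]), 'gripper_force': 0.0, 'grip_width': 0.9985055183637938}
```

View pics/a.png

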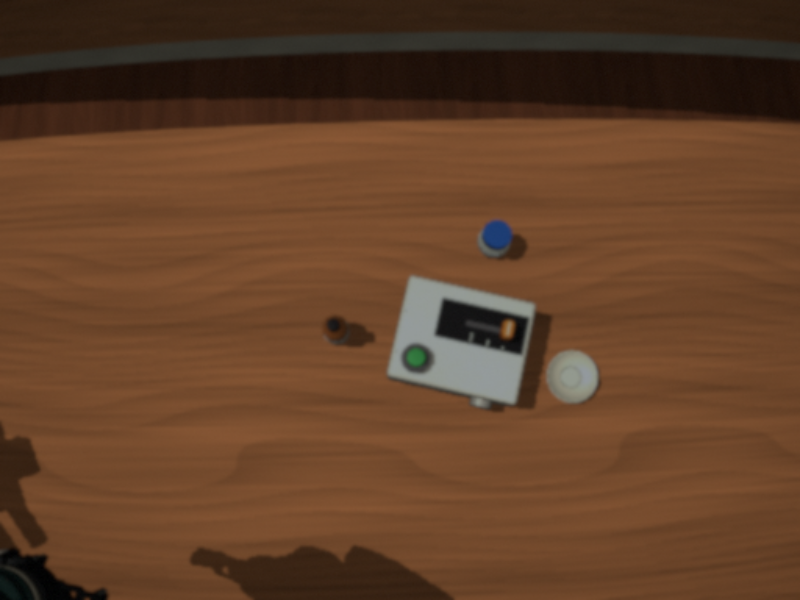

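View pics/side0.png

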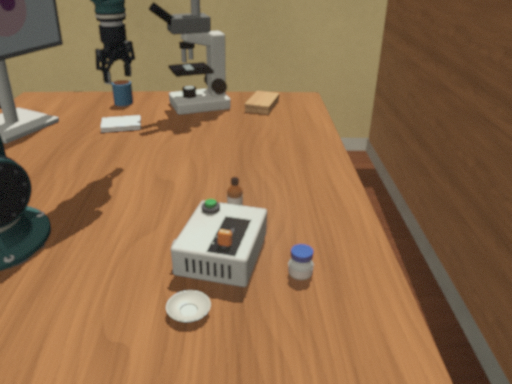

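The top view (800 px) shows the box with its top corners near (411,277), (535,303), (516,404) and (388,377). The lever is at (508,329), the button at (416,357), the dish at (572,376), the bottle at (336,328) and the jar at (496,236).

```bash
python3 - <<'E'
from h import *
b=cv2.imread('pics/top0.png')
cv2.imwrite('pics/c.png',cv2.resize(b[165:270,230:390],None,fx=5,fy=5,interpolation=cv2.INTER_CUBIC))
d=np.load('top0.npy')
s=.64
P=lambda L:[(u*s,v*s) for u,v in L]
C=world('top',P([(411,277),(535,303),(517,404),(388,377)]),z=75);print(C.round(0))
B=world('top',P([(416,357)]),z=97);print('button',B.round(1))
print('lever',world('top',P([(508,329)]),z=108).round(1), world('top',P([(508,329)]),d).round(1))
print('dish',world('top',P([(572,376)]),z=18).round(0),'jar',world('top',P([(497,233)]),z=60).round(0),'bot',world('top',P([(335,325)]),z=90).round(0))
E
```

```text
[[ 650.   17.   75.]
 [ 605. -171.   75.]
 [ 452. -136.   75.]
 [ 498.   56.   75.]]
button [[524.5  14.1  97. ]]
lever [[ 560.9 -122.3  108. ]] [[ 560.3 -121.6  112.3]]
dish [[ 495. -236.   18.]] jar [[ 721. -121.   60.]] bot [[576. 133.  90.]]
```

View pics/c.png

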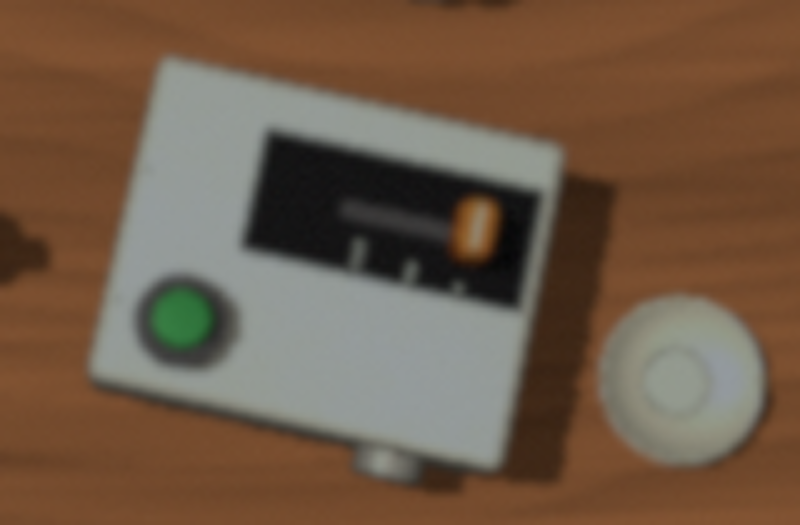

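The crop confirms this: button centre (181,318), lever top (477,228). The box is yawed about -13.5° with its centre near (551,-58). Next I work out the move to a point behind the lever, in tool axes.

```bash
cat >> h.py <<'E'
from scipy.spatial.transform import Rotation as Ro
def boxfit():
    s=lambda L:[(u/5+229.6+.4*0+.0,v/5+164.6) for u,v in L]
    C=world('top',s([(165,58),(563,147),(497,470),(92,377)]),z=75)[:,:2]
    y=C[0]+C[3]-C[1]-C[2]; x=C[0]+C[1]-C[2]-C[3]
    return C, np.degrees((np.arctan2(y[1],y[0])-np.pi/2+np.arctan2(x[1],x[0]))/2)
E
python3 - <<'E'
from h import *
C,yaw=boxfit(); c=C.mean(0); print(c,yaw,np.linalg.norm(C-np.roll(C,1,0),axis=1))
s=lambda u,v:[(u/5+229.6,v/5+164.6)]
R=lambda v:np.array(v)@Ro.from_euler('z',yaw,degrees=True).as_matrix()[:2,:2].T
b=world('top',s(181,318),z=97)[0,:2]; l=world('top',s(477,228),z=108)[0,:2]
bx=lambda p:R.__call__ and (p-c)@Ro.from_euler('z',yaw,degrees=True).as_matrix()[:2,:2]
print('button',b,bx(b),'lever',l,bx(l))
st=manip.read_state(); T=Ro.from_rotvec(st['orientation']).as_matrix(); print(T.round(3))
print('tool x heading',np.degrees(np.arctan2(T[1,0],T[0,0])))
for tgt in ([25,-70.5-40],): 
    w=c+R(tgt); print('target',w,'tool',T[:,:].T@(np.r_[w,231]-st['eef_pos']))
E
```

```text
[552.39783614 -56.75297293] -14.409128989703136 [156.28890978 195.00763404 157.41234761 194.18917592]
button [525.12961441  15.05114062] [-44.27849745  62.75987016] lever [ 561.71282926 -122.05795317] [ 25.27274244 -60.93273366]
[[-0.901  0.435 -0.001]
 [ 0.435  0.901 -0.001]
 [ 0.    -0.001 -1.   ]]
tool x heading 154.2300542137367
target [ 549.11413914 -169.99813766] tool [-5.68440180e+02 -4.39108952e+02  2.16856490e-01]
```

Call:
apply_moves --rows '[0,0,0,0,-5.7,0,0,0,0,-5.7,0,-0.0294,-0.0342,0,0,0,-0.0294,-0.0342,0,0,0,-0.0294,-0.0342,0,0,0,-0.0294,-0.0342,0,0,0,-0.0294,-0.0342,0,0,0,-0.0294,-0.0342,0,0,0,-0.0294,-0.0342,0,0,0,-0.0294,-0.0342,0,0,0,-0.0294,-0.0342,0,0,0,-0.0294,-0.0342,0,0]'

```text
time: 1.6
eef_pos: [428.5, 67.0, 231.2]
orientation: [-0.393, -3.117, -0.0]
contact_force: [-0.3, 1.0, 0.3]
grip_width: -0.002
gripper_force: 0.0
```

Call:
apply_moves --rows '[0,-0.0294,-0.0342,0,0,0,-0.0294,-0.0342,0,0,0,-0.0294,-0.0342,0,0,0,-0.0294,-0.0342,0,0,0,-0.0294,-0.0342,0,0,0,-0.0294,-0.0342,0,0,0,0,0,0.045,0,0,0,0,0.045,0,0,0,0,0,0]'

```text
time: 2.72
eef_pos: [546.3, -173.3, 138.8]
orientation: [-0.393, -3.111, -0.003]
contact_force: [0.1, 0.5, 1.5]
grip_width: 0.003
gripper_force: 0.0
```

```bash
cat >> h.py <<'E'
c0=np.array([552.4,-56.75]); yaw0=-14.41
M=Ro.from_euler('z',yaw0,degrees=True).as_matrix()
def tcpbox():
    st=manip.read_state(); T=Ro.from_rotvec(st['orientation']).as_matrix()
    print('t',st['time'],'tcp box',((st['eef_pos']-np.r_[c0,0])@M).round(1),'F',(st['contact_force']@M).round(1),'grip',round(st['grip_width'],2)); print((M.T@T).round(3))
E
python3 - <<'E'
from h import *
tcpbox(); snap('top','top1'); snap('side','side1')
a=cv2.imread('pics/side1.png')[170:320,130:330];b=cv2.imread('pics/top1.png')[150:285,220:400]
z=lambda i:cv2.resize(i,(400,300),interpolation=cv2.INTER_CUBIC)
cv2.imwrite('pics/d.png',np.vstack([z(a),z(b)]))
E
```

```text
t 2.725 tcp box [  23.1 -114.4  138.8] F [0.  0.5 1.5] grip 0.0
[[-1.    -0.001 -0.006]
 [-0.001  1.     0.001]
 [ 0.006  0.001 -1.   ]]
```

View pics/d.png

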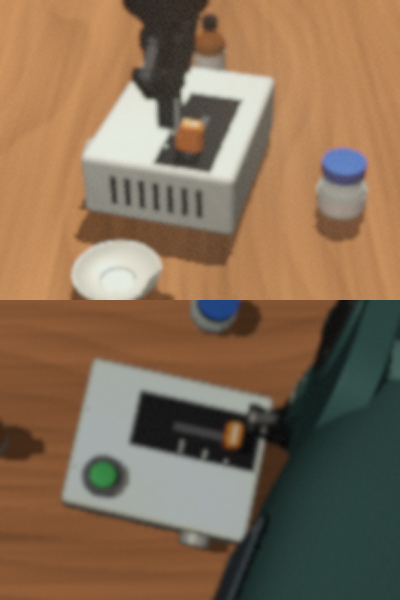

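The shut fingers stand behind the lever at about box x 23, y -114. Next: descend and check the alignment.

Call:
apply_moves --rows '[0,-0.0015,0,0.026,0,0,0,0,0.026,0,0,0,0,0,0]'

```text
time: 3.2
eef_pos: [549.7, -174.3, 90.0]
orientation: [-0.393, -3.117, -0.0]
contact_force: [-0.3, -0.2, 0.3]
grip_width: 0.003
gripper_force: 0.0
```

```bash
python3 - <<'E'
from h import *
tcpbox(); snap('top','top2'); snap('side','side2')
a=cv2.imread('pics/side2.png')[195:285,160:280];b=cv2.imread('pics/top2.png')[180:255,280:380]
z=lambda i:cv2.resize(i,(400,300),interpolation=cv2.INTER_CUBIC)
cv2.imwrite('pics/e.png',np.vstack([z(a),z(b)]))
E
```

```text
t 3.2 tcp box [  26.6 -114.6   90. ] F [-0.2 -0.3  0.3] grip 0.0
[[-1.    -0.001 -0.   ]
 [-0.001  1.     0.   ]
 [ 0.     0.    -1.   ]]
```

View pics/e.png

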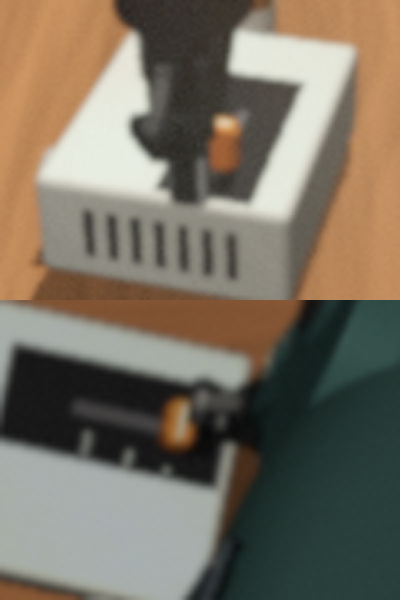

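```bash
python3 - <<'E'
from h import *
st=manip.read_state(); e=st['eef_pos']
P=np.array([e,e+[0,0,60],np.r_[c0,0]+M@[25,-69,92],np.r_[c0,0]+M@[25,-69,79],np.r_[c0,0]+M@[25,-60,108]])
for n,f,(r,q),w in(('side','side2',(195,160),(90,120)),('top','top2',(180,280),(75,100))):
    m,k=K(n); uv=cv2.projectPoints(P,np.array(m['rvec']),np.array(m['tvec']),k,np.array(m['dist']))[0][:,0]
    s=400/w[1]; print(n,((uv-[q,r])*s+ (0)).round(0).tolist())
E
```

```text
side [[192.0, 197.0], [189.0, 110.0], [211.0, 150.0], [211.0, 168.0], [214.0, 120.0]]
top [[266.0, 142.0], [287.0, 127.0], [189.0, 128.0], [186.0, 131.0], [178.0, 121.0]]
```

The projected TCP matches the picture and the lever is off by a few mm at most. Now I move in until contact.

Call:
apply_moves --rows '[0,-0.002,0.01,0,0,0,0,0.01,0,0,0,0,0.008,0,0,0,0,0.004,0,0,0,0,0.004,0,0,0,0,0,0,0]'

```text
time: 4.05
eef_pos: [560.5, -140.1, 89.3]
orientation: [-0.393, -3.117, 0.001]
contact_force: [-1.5, -2.3, 1.5]
grip_width: 0.002
gripper_force: 1.1
```

Call:
apply_moves --rows '[0,0,0.004,0,0,0,0,0.004,0,0,0,0,0.004,0,0,0,0,0.004,0,0,0,0,0,0,0]'

```text
time: 4.68
eef_pos: [564.5, -124.1, 89.2]
orientation: [-0.392, -3.117, -0.001]
contact_force: [-0.4, -0.4, 0.5]
grip_width: -0.002
gripper_force: 0.0
```

```bash
python3 - <<'E'
from h import *
tcpbox(); snap('top','top3'); snap('side','side3')
a=cv2.imread('pics/side3.png')[195:285,160:280];b=cv2.imread('pics/top3.png')[180:255,280:380]
z=lambda i:cv2.resize(i,(400,300),interpolation=cv2.INTER_CUBIC)
cv2.imwrite('pics/f.png',np.vstack([z(a),z(b)]))
E
```

```text
t 4.675 tcp box [ 28.5 -62.2  89.2] F [-0.3 -0.5  0.5] grip -0.0
[[-1.    -0.001 -0.   ]
 [-0.001  1.     0.   ]
 [ 0.     0.    -1.   ]]
```

View pics/f.png

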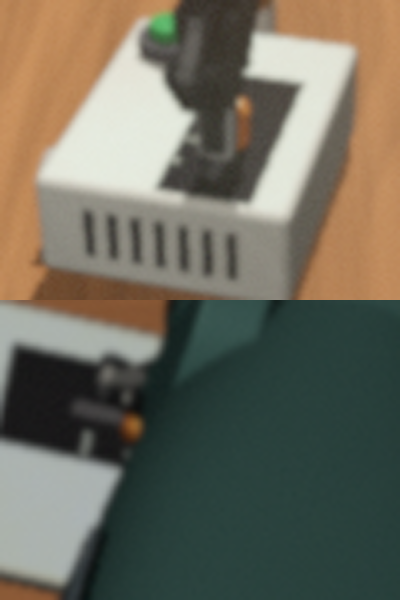

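The lever has moved to around the first click, and the finger is square behind it. I keep pushing.

Call:
apply_moves --rows '[0,0,0.004,0,0,0,0,0.004,0,0,0,0,0.004,0,0,0,0,0.002,0,0,0,0,0,0,0]'

```text
time: 5.4
eef_pos: [568.0, -110.8, 89.3]
orientation: [0.393, 3.117, 0.0]
contact_force: [0.2, -2.1, 0.9]
grip_width: -0.002
gripper_force: 1.2
```

Call:
apply_moves --rows '[0,0,0.002,0,0,0,0,0.002,0,0,0,0,0.002,0,0,0,0,0.002,0,0,0,0,0,0,0]'

```text
time: 6.02
eef_pos: [569.9, -102.9, 89.2]
orientation: [-0.392, -3.117, -0.0]
contact_force: [0.1, 0.1, -0.0]
grip_width: -0.001
gripper_force: 0.0
```

Call:
apply_moves --rows '[0,0,0.002,0,0,0,0,0.002,0,0,0,0,0,0,0]'

```text
time: 6.4
eef_pos: [570.9, -99.2, 89.3]
orientation: [-0.393, -3.117, -0.0]
contact_force: [0.0, -0.4, -0.3]
grip_width: -0.003
gripper_force: 0.0
```

The force rose over the hump and then dropped to zero, so the lever has snapped. Next: back off, lift, go above the button and look.

Call:
apply_moves --rows '[0,0,-0.015,0,0,0,0,-0.015,0,0,0,0,0,-0.035,0,0,0,0,-0.035,0,0,0.0245,0.043,0,0,0,0.0245,0.043,0,0,0,0.0245,0.043,0,0,0,0,0,0,0]'

```text
time: 7.4
eef_pos: [523.2, 16.2, 159.6]
orientation: [-0.389, -3.117, -0.0]
contact_force: [0.2, -1.0, -0.2]
grip_width: -0.001
gripper_force: 0.0
```

```bash
python3 - <<'E'
from h import *
tcpbox(); snap('top','top4'); snap('side','side4')
a=cv2.imread('pics/side4.png')[180:300,150:310];b=cv2.imread('pics/top4.png')[165:285,230:390]
z=lambda i:cv2.resize(i,(400,300),interpolation=cv2.INTER_CUBIC)
cv2.imwrite('pics/g.png',np.vstack([z(a),z(b)]))
st=manip.read_state()
P=np.array([np.r_[c0,0]+M@[25,-62+j,108] for j in(24,50)]+[np.r_[c0,0]+M@[-45,62,97]])
for n,(r,q) in(('side',(180,150)),('top',(165,230))):
    m,k=K(n); uv=cv2.projectPoints(P,np.array(m['rvec']),np.array(m['tvec']),k,np.array(m['dist']))[0][:,0]
    print(n,((uv-[q,r])*2.5).round(0).tolist())
E
```

```text
t 7.4 tcp box [-46.4  63.4 159.6] F [ 0.5 -0.9 -0.2] grip -0.0
[[-1.    -0.003 -0.   ]
 [-0.003  1.     0.   ]
 [ 0.     0.    -1.   ]]
side [[193.0, 112.0], [202.0, 96.0], [150.0, 52.0]]
top [[213.0, 108.0], [186.0, 102.0], [90.0, 159.0]]
```

View pics/g.png

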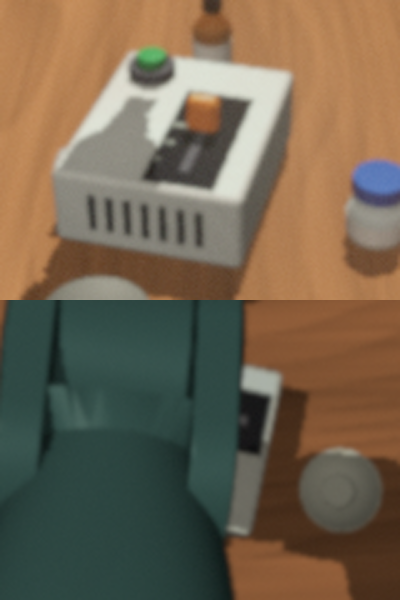

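Side crop: the lever top at (204,97) matches the prediction for the second stop (202,96), and the button at (151,54) shows that the box has not moved. Now I press.

Call:
apply_moves --rows '[0,0,0,0.025,0,0,0,0,0.025,0,0,0,0,0.005,0,0,0,0,0.005,0,0,0,0,0.002,0,0,0,0,0,0]'

```text
time: 8.25
eef_pos: [524.5, 14.7, 97.7]
orientation: [0.393, 3.116, 0.0]
contact_force: [0.6, 0.7, 0.8]
grip_width: 0.003
gripper_force: 0.0
```

Call:
apply_moves --rows '[0,0,0,0.002,0,0,0,0,0.002,0,0,0,0,0,0]'

```text
time: 8.62
eef_pos: [524.6, 14.7, 93.4]
orientation: [0.393, 3.116, -0.0]
contact_force: [1.4, -0.7, 3.1]
grip_width: 0.001
gripper_force: 1.7
```

Call:
apply_moves --rows '[0,0,0,0.0015,0,0,0,0,0.0015,0,0,0,0,0,0,0,0,0,0,0]'

```text
time: 9.12
eef_pos: [524.6, 14.7, 90.9]
orientation: [0.393, 3.116, -0.0]
contact_force: [-1.1, -0.2, 13.0]
grip_width: -0.001
gripper_force: 6.4
```

13 N means the button is fully down. Release upwards.

Call:
apply_moves --rows '[0,0,0,-0.01,0,0,0,0,-0.03,0,0,0,0,-0.05,0,0,0,0,-0.04,0,0,0,0,0,0,0,0,0,0,0]'

```text
time: 9.88
eef_pos: [523.8, 14.9, 219.6]
orientation: [-0.393, -3.116, -0.0]
contact_force: [-0.7, -0.4, -0.2]
grip_width: 0.002
gripper_force: 0.0
```

```bash
python3 - <<'E'
from h import *
tcpbox(); snap('side','side5')
cv2.imwrite('pics/i.png',cv2.resize(cv2.imread('pics/side5.png')[180:330,130:330],(800,600),interpolation=cv2.INTER_CUBIC))
E
```

```text
t 9.875 tcp box [-45.5  62.3 219.6] F [-0.6 -0.5 -0.2] grip 0.0
[[-1.    -0.001 -0.001]
 [-0.001  1.    -0.   ]
 [ 0.001 -0.    -1.   ]]
```

View pics/i.png

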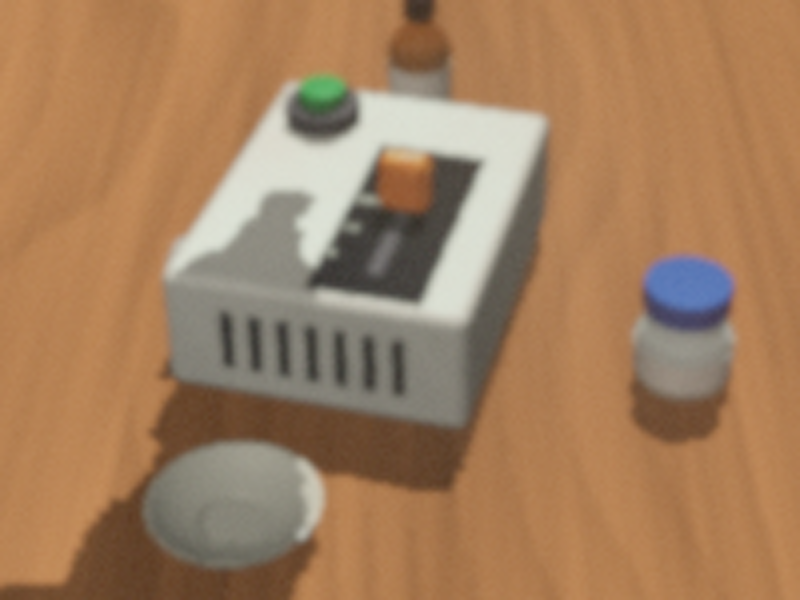

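The lever is at the three-dot end (405,180), the button is up (323,92), and nothing else has moved.

```bash
python3 -c "
from plant import manip; print(manip.finish_job())"
```

```text
the job is handed in; nothing more can be done
None
```

The lever was pushed to its second stop and stayed there, the lamp button was pressed fully down and came back up, and the job is handed in; the last picture showed the box, bottle, dish and jar still in place, but no verdict was returned.

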